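# Free the filter cassette of the fitting-brushing machine

### The arm

A 7-joint arm with a two-finger parallel gripper is mounted at the origin on the work surface. World frame = base frame: x ahead of the robot, y to its left, z up, the work surface at z = 0. Lengths are in m, angles in degrees, forces in N, time in s.
With the tool pointing down it reaches from about 0.425 to 0.875 m from the base axis. Payload 4.7 kg.
Tool frame: the origin (TCP) lies between the finger pads; the fingertips stand env.finger_overhang ahead of it and the grasp point (between the pads) lies 5 mm behind it (env.finger_overhang is the distance from the TCP to the fingertips, in m); z points along the fingers, y is the line along which they close (so a half turn about z gives the same grasp; the last joint's range is limited). The gripper opens to 87 mm and grips with 3 to 60 N. Pads are 19 mm wide; open, the fingers measure 117 mm over their backs; the gripper's body (75 mm by 190 mm) begins 51 mm behind the grasp point.
Start: joints at [76.61, 18.392, -4.016, 83.108, 1.295, 78.541, -3.26], TCP at [0.159, -0.63, 0.237] pointing down, gripper open.
Joint ranges: [-163.93, 163.93], [-17.29, 119.83], [-79.2, 71.16], [3.27, 140.29], [-89.18, 269.18], [5.43, 117.66], [-154.24, 154.24]. Speed limits (degrees/s): [147.25, 147.25, 180, 180, 180, 180, 180].

### API

Orientations are given as [roll, pitch, yaw] about the fixed x, y, z axes, in that order (R = Rz(yaw) Ry(pitch) Rx(roll)).
In Python, from cell import telemetry, eyes, env, models gives the robot as it stands. The module is installed in compiled form; this text tells all that it offers.
- The arm moves only by the tool drive_tool, never from a script. Its arguments are lists of equal length, an entry for each row: "angular": the turn, a rotation vector about the tool's x, y, z in rad, a list of three; "delta_pos": the shift along the tool's x, y, z in cm, a list of three; "gripper": the finger opening in cm, from 0 to 8.7. A call has 1 to 20 rows; each row shifts and turns the commanded pose from where the row before left it, along the tool's axes as they then stand; what a row does not reach is not made up. A row lasts 1/10 s, in which the tool goes at most 50 mm and 8.59 degrees, less where a joint would pass 70% of its speed; a pose out of reach is approached as far as the arm can. A call with a gripper value outside its range is refused whole. The fingers move at their own pace and stop on an object; "squeeze" is the grip in N (left out, the last holds). Time passes only in rows, so rows that do not move let the fingers close. It gives the time, the measured TCP pose, the force, the opening and the grip force at its end, in the units of the state.
- telemetry.get_obs(): the state, without advancing time (a new reading comes with each control period).
- eyes.read_camera(name): name is "side" or "top"; returns a dict with "pixels" (384x512x3 uint8, red, green, blue), "mtx" (3x3 intrinsics, pixels), "origin" and "orientation" of the camera in the world. Camera axes: x right, y down, z forward; pixel columns grow to the right and rows downward; lengths in m; the calibration is good to about 2 mm. A picture is of the moment at which its call begins. There is no depth.
- env.sign_off(): hands the job in; it is judged then, once.
Trained networks look in a picture, given as the dict that the camera call returned (one of the last four; its "shot" number tells which), for a name from the list of things; names that differ only in an ending like _2 or _b are one class to them, and where a whole thing is asked for, a point or a joint stands for the part that bears it (a point fixed in the world has none). Each returns a list of dicts, best first, with "p" (0 to 1); they miss things now and then, are a little off and sometimes report something else, mostly with a low value. They report only what shows in the picture. A call takes as long as a camera call. They do not tell look-alikes from the thing itself.
- models.search_frame(picture, target): "centre" ([column, row] in pixels, amid what is visible of it).
- models.cut_out(picture, target): "pixels" (384x512 bool, what is visible of it) and "centre" ([column, row] in pixels, amid what is visible of it).
The state is a dict: "time_s": time; "qpos": joint angles; "joint_velocities": joint speeds; "effort": joint torques, N m; "tool_pos": TCP position; "tool_rot": TCP orientation; "force": force on the tool from outside, world axes, zero at the start; "wrist_torque": the same for the moment, N m; "grip_width": finger opening in m; "grasp_force": force on a finger pad.
Only numpy, scipy, OpenCV 4.12 (cv2) and the standard library are available. Lean on these libraries where they do the work, as an engineer would, in place of code of your own. Each camera call takes 0.05 s, during which the arm holds its last target. There are 200 camera calls.

### The job

Switch the brushing machine off by putting its lever upright in the centre position without throwing it over into reverse, then pinch the two brittle red-topped sprung tabs together, squeezing no harder than they need, so that the orange filter cassette pops up past their hooks. Take the cassette off over the tabs and lay it, right way up, flat in the middle of the empty blue tray without dropping it. Leave the switch off, and do not disturb the grey tray, the loose tee or the loose coupling.

Things in the scene. Friction and masses are not known exactly. Their poses are not given: they have to be found in the camera images.
- machine: Fixed bench machine for brushing fittings: grey housing, steel deck 190 x 310 mm (x by y), deck top 85 mm above its origin. Origin: centre of its underside; z up, x points away from its blue-striped front, y to its left. Brush wheels and a blue motor, 83 mm high, lie along its far (+x) side. On the deck: the clip with the cassette at y = -60 mm, the switch at y = +90 mm.
- clip_center (a point): Point midway between the two tabs, 50 mm above the deck; axes as the machine's; the tabs close along its y. Centre the pinch: off-centre, one tab meets its stop early and takes more force. Hold fingertips 36 to 42 mm above the deck: lower, they block the rising cassette. The cassette pops up as soon as both hooks are clear; stop squeezing then.
- tab_left (a joint): Inward travel (m) of the tab on the machine's +y side: 0 at rest, 0.006 fully in. It slides straight in along y. Spring 13 N at first, 25 N fully in: a light grip stalls short of the release. It must be in by 4 to 5 mm (about 22 N) to free its side of the cassette, both tabs together. The brittle tabs crack if a finger presses on one with more than 55 N.
- tab_right (a joint): Inward travel (m) of the tab on the machine's -y side: the mirror image of tab_left.
- tab_left_pad (a point): Middle of the outer face of the left tab, 50 mm above the deck: an upright strip 26 mm wide (x), 5 mm thick, 62 mm tall above the deck, its upper 26 mm red. At rest the outer faces of the two tabs are 26 mm apart, 14 mm when both are fully in. Low on its outside, 16.5 to 22 mm above the deck, a 7 mm deep hook lies 4 mm over the cassette's window edge.
- tab_right_pad (a point): The same point on the right (-y) tab, the mirror image.
- switch_pivot (a point): Point on the switch lever's hinge axis, 8 mm above the deck, axes as the machine's; the lever swings in its x-z plane. A black base plate 60 x 50 x 6 mm (x, y, z) lies round it on the deck.
- switch_tip (a point): End of the switch lever, 48 mm from the pivot; z points along the lever. Steel stem of 8 mm diameter, black cap of 13 mm diameter over its last 22 mm.
- switch (a joint): Lever angle (rad), three sprung detents: +0.45 forward (leans to the machine's +x), 0 off (upright), -0.45 reverse (leans to -x). It starts forward. Pushed from forward it resists with up to about 5 N at the tip, lets go at about +0.22 and springs upright by itself; pushed on past -0.22 it snaps to reverse.
- cassette: Loose orange filter cassette, dark mesh on top, 110 x 64 x 14 mm (x, y, z), 0.09 to 0.16 kg. Origin: centre of its underside; z up, x along its length. A 40 x 32 mm window (x by y) in its middle goes over the tabs. Seated, its underside is 2 mm over the deck, hooked down against a 5 N ejector spring; freed, it pops up 16 mm and rests there above the hooks. See also its point.
- cassette_top (a point): Centre of the cassette's window, level with its top (14 mm above its underside), axes as the cassette's. Popped up, the tabs still stand 30 mm above it: grip the cassette across its 64 mm width at the middle, the gripper straddling the tabs, and lift it about 50 mm to clear them. Guides 8 mm high stand on the deck at its ends and corners.
- blue_tray: Loose empty open blue tray 210 x 160 x 45 mm (x, y, z), 5 mm walls and floor, 0.7 kg. Origin: centre of its underside; x along its length.
- grey_tray: Loose grey tray of the same size, full of fittings; a bystander. Origin: centre of its underside.
- tee: Loose galvanised pipe tee about 68 x 55 x 38 mm on the table; a bystander. Origin under its middle.
- coupling: Loose galvanised coupling standing on end, 44 mm diameter, 42 mm high; a bystander. Origin: centre of its underside.
There are look-alikes about, which are no part of the job. Of the things that look like the cassette, the middle-sized one is meant.

How it is judged (in metres and radians):
On the way, in this order (a step that is already met when the one before it is completed fails the run):
1. the switch lever stands in its centre off position (value of joint switch between -0.12 and 0.12 rad), for 0.3 s.
2. with both tabs pinched in, the cassette has risen past the hooks (value of joint each of tab_left, tab_right above 0.003 m and z of cassette in the frame of machine above 0.098 m), for 0.02 s.
At the end, for the whole second after the job is handed in: The switch is within 0.12 rad of centre; the cassette lies at rest in the blue tray, right side up, flat on its floor (underside at most 12 mm over the tray's underside, tilt under 0.12 rad, centre within 50 mm of the tray's centre along each tray axis) (all of step 1 and x of cassette in the frame of blue_tray between -0.05 and 0.05 m and y of cassette in the frame of blue_tray between -0.05 and 0.05 m and z of cassette in the frame of blue_tray below 0.012 m and angle between cassette's own z axis and vertical below 0.12 rad and angle between blue_tray's own z axis and vertical below 0.05 rad and linear speed of cassette below 0.02 m/s); the robot touches nothing.
It fails at once if the cassette is dropped into the tray (over 0.5 m/s near it) (distance between cassette and blue_tray below 0.12 m and linear speed of cassette above 0.5 m/s).
It fails at once if the grey tray, tee or coupling is moved by more than 25 mm (distance of any of grey_tray, tee, coupling from where it was at the start of the episode above 0.025 m).
It fails at once if the switch is thrown over to reverse (value of joint switch below -0.3 rad).
It fails at once if a tab is squeezed so hard that it cracks (a finger presses on it with over 55 N) (contact force between the fingers and tab_left above 55 N or contact force between the fingers and tab_right above 55 N).
It also fails if it takes over 54 s, if anything falls off the work surface, if the arm or the gripper's body presses on something with over 40 N, if the wrist force passes 120 N, or if a joint passes its speed limit or range.

## Working session

There is one attempt and no reset: what is moved stays moved. The work goes in short steps, Python scripts to look and compute and a tool call to move; the robot and the scene stay as the last step left them, time stands still between calls to the robot, and variables do not carry over. Pictures are saved under pics/ and viewed, at most 10 in all, crops included, and the job is handed in when it is done.

Besides the shell and the picture viewer there is one more tool, called after ">>>" as name(argument=value, ...) on one line, values as JSON. drive_tool: Moves the arm, as the interface text tells. Its arguments: {"type":"object","properties":{"angular":{"type":"array","items":{"type":"array","items":{"type":"number"}}},"delta_pos":{"type":"array","items":{"type":"array","items":{"type":"number"}}},"gripper":{"type":"array","items":{"type":"number"}},"squeeze":{"type":"number"}},"required":["angular","delta_pos","gripper"]}

```bash
mkdir -p pics
cat > h.py <<'E'
import numpy as np, cv2
from cell import telemetry, eyes, env, models
from scipy.spatial.transform import Rotation as R
def rot(o):
    o=np.array(o,float)
    if o.shape==(3,3): return o
    if o.size==4: return R.from_quat(o).as_matrix()
    return R.from_euler('xyz',o,degrees=True).as_matrix()
def cam(n,f=None):
    p=eyes.read_camera(n)
    if f: cv2.imwrite('pics/'+f,cv2.cvtColor(p['pixels'],cv2.COLOR_RGB2BGR))
    return p
def ray(p,uv):
    d=np.linalg.inv(p['mtx'])@np.array([uv[0],uv[1],1.]); return np.array(p['origin']),rot(p['orientation'])@d
def at_z(p,uv,z):
    o,d=ray(p,uv); return o+d*(z-o[2])/d[2]
def proj(p,X):
    c=np.array(p['mtx'])@(rot(p['orientation']).T@(np.array(X)-np.array(p['origin']))); return c[:2]/c[2]
E
python3 - <<'E'
from h import *
s=telemetry.get_obs(); print(s, env.finger_overhang)
for n in('top','side'):
    p=cam(n,n+'0.png'); print(n,p['mtx'],p['origin'],p['orientation'],p['shot'])
    for t in('machine','cassette','blue_tray','grey_tray','tee','coupling','switch_tip','tab_left','tab_right'):
        print(t,[(np.round(d['centre']),round(d['p'],2)) for d in models.search_frame(p,t)][:4])
E
```

```text
{'time_s': 0.0, 'qpos': array([76.61013171, 18.43959053, -4.01478167, 83.17205974,  1.29501084,
       78.5406798 , -3.2603601 ]), 'joint_velocities': array([-0.0005111 ,  0.02106642,  0.01833644,  0.02686956, -0.00404506,
        0.07177541,  0.00895268]), 'effort': array([-8.23513310e-04, -4.91282737e+01, -4.04027542e-01, -3.12526989e+01,
       -6.39628479e-02,  4.37894999e-02,  1.86627576e-04]), 'tool_pos': array([ 0.1592457 , -0.6296708 ,  0.23548027]), 'tool_rot': array([-1.79892906e+02,  5.84937422e-03,  1.41984910e+01]), 'force': array([ 0.23310872,  0.27379842, -0.18265554]), 'wrist_torque': array([ 0.04155309, -0.02816878, -0.02770613]), 'grasp_force': 0.0, 'grip_width': 0.0873086124616348} 0.014
top [[439.60734736   0.         251.52140168]
 [  0.         439.60734736 188.3872251 ]
 [  0.           0.           1.        ]] [ 0.3312593  -0.0159479   1.26444145] [-171.78421296    0.60193777  -90.70553603] 1
machine [(array([238., 163.]), 0.64)]
cassette [(array([264., 176.]), 0.78), (array([199., 248.]), 0.6), (array([268., 232.]), 0.6)]
blue_tray [(array([125., 216.]), 0.6
[... 184 characters left out ...]
.]), 0.4)]
tab_right []
side [[428.92629278   0.         249.53635152]
 [  0.         428.92629278 192.44566141]
 [  0.           0.           1.        ]] [0.18690657 0.76342884 0.99897308] [-136.40623374   -0.76092234 -157.84283286] 2
machine [(array([216., 211.]), 0.94), (array([214., 332.]), 0.21)]
cassette [(array([235., 186.]), 0.95), (array([288., 288.]), 0.87), (array([284., 227.]), 0.75)]
blue_tray [(array([212., 334.]), 0.57)]
grey_tray [(array([311., 157.]), 0.9)]
tee [(array([244., 139.]), 0.7)]
coupling [(array([133., 284.]), 0.92), (array([217., 208.]), 0.61)]
switch_tip [(array([204., 213.]), 0.37)]
tab_left [(array([235., 181.]), 0.56)]
tab_right [(array([236., 174.]), 0.54)]
```

Run:
```python
import cv2
a=cv2.imread('pics/top0.png');b=cv2.imread('pics/side0.png')
cv2.imwrite('pics/top0z.png',cv2.resize(a[90:310,80:420],None,fx=2.3,fy=2.3,interpolation=cv2.INTER_CUBIC))
cv2.imwrite('pics/side0z.png',cv2.resize(b[110:390,80:420],None,fx=2.1,fy=2.1,interpolation=cv2.INTER_CUBIC))
```

```text
(no output)
```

View pics/top0z.png

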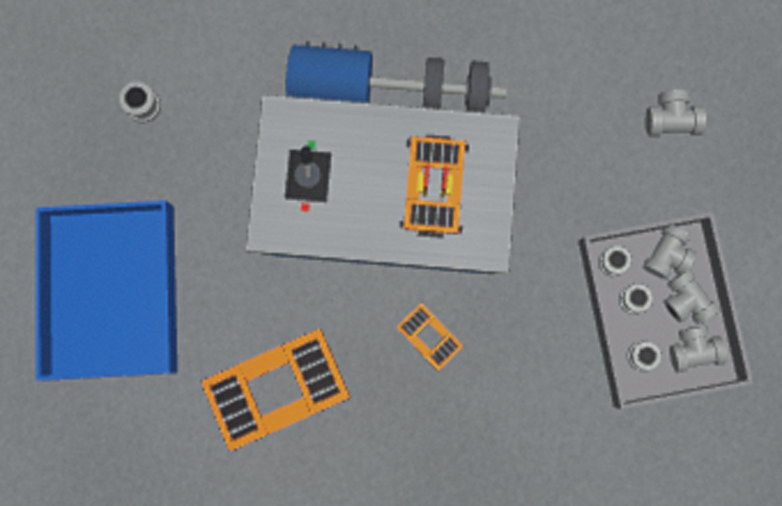

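View pics/side0z.png

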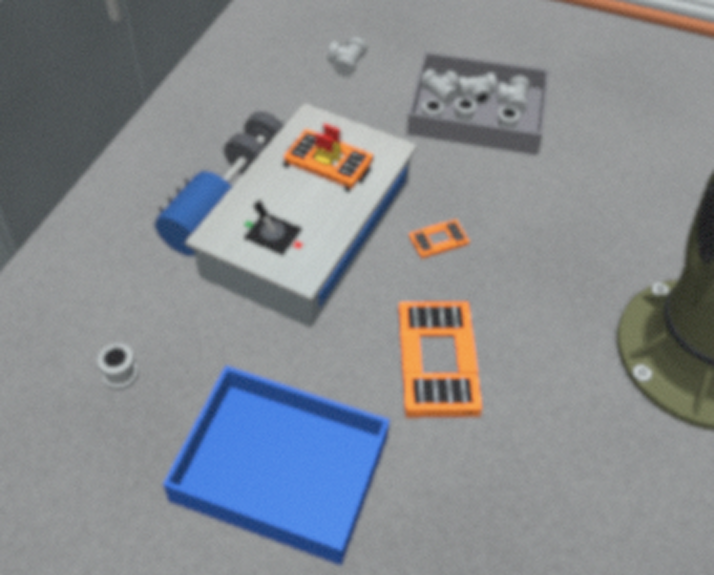

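Top view (full-frame pixels): the cassette candidates are the one on the machine (264,176), the small one on the table (268,232) and the big one on the table (199,248). The middle-sized one is the one clipped on the machine, with the red-topped tabs standing in its window. The lever at (213,160) leans up the picture (+x, toward green). The blue tray is at (125,216), the grey tray at (369,227), the tee at (374,140) and the coupling at (140,133).

```bash
cat > fit.py <<'E'
from h import *
from scipy.optimize import least_squares
T=cam('top');S=cam('side')
def z2(l,s,ox,oy): return np.array(l)/s+[ox,oy]
tp=lambda l:z2(l,2.3,80,90)
sd=lambda l:z2(l,2.1,80,110)
def fit(obj,z,t,s,x0):
    def X(v):
        c,n=np.cos(v[2]),np.sin(v[2]); o=np.array(obj)
        return np.c_[v[0]+c*o[:,0]-n*o[:,1],v[1]+n*o[:,0]+c*o[:,1],np.full(len(o),z)]
    def f(v):
        P=X(v);r=[]
        if t is not None:r+=[proj(T,p)-q for p,q in zip(P,t)]
        if s is not None:r+=[proj(S,p)-q for p,q in zip(P,s)]
        return np.ravel(r)
    r=least_squares(f,x0); return np.round(np.r_[r.x[:2],np.degrees(r.x[2])],4),np.round(r.fun,1)
def rect(a,b): return [(a/2,b/2),(a/2,-b/2),(-a/2,-b/2),(-a/2,b/2)]
mt=tp([(262,97),(519,116),(508,271),(247,251)]);ms=sd([(188,245),(305,103),(415,148),(315,300)])
x0=[.4,0,0]
for a in((mt,ms),(mt,None),(None,ms)): print('machine',*fit(rect(.19,.31),.085,*a,x0))
ct=tp([(412,137),(467,138),(461,234),(406,232)])
print('cass top',*fit(rect(.11,.064),.101,ct,None,x0))
bt=tp([(37,209),(173,201),(177,372),(37,380)])
bs=sd([(166,488),(228,369),(388,421),(342,550)])
for a in((bt,None),(bt,bs)): print('blue',*fit(rect(.21,.16),.045,*a,[.35,.35,0]))
E
python3 fit.py
```

```text
machine [ 0.5525  0.0083 -5.0891] [-0.9  0.1 -0.6 -0.1 -0.   1.1 -1.1  1.2 -1.  -1.2 -0.7 -0.6  1.3 -2.4
 -0.6 -0.8]
machine [ 0.554   0.0065 -5.238 ] [-0.2 -0.6  0.1 -0.6  0.5  0.7 -0.5  0.4]
machine [ 0.55    0.0119 -4.9578] [-0.8  0.1 -0.6  0.3  1.6 -1.4 -0.2  0.5]
cass top [ 0.5475 -0.0555 -4.0548] [-0.1  0.2 -0.4  1.1  0.2 -0.4  0.2 -0.9]
blue [0.435  0.3451 2.462 ] [ 1.2 -0.5 -1.4 -0.3 -1.3  0.5  1.5  0.3]
blue [0.4336 0.35   2.6959] [-0.7  0.1 -3.2  0.1 -2.9  0.9 -0.1  0.9 -0.9 -2.3 -0.8 -2.4  1.3 -1.7
  0.8 -0.7]
```

```bash
cat >> fit.py <<'E'
print('base',at_z(T,tp([(308,176)])[0],.091), at_z(S,sd([(273,232)])[0],.091))
print('tip',at_z(T,tp([(307,154)])[0],.134),at_z(S,sd([(259,207)])[0],.134))
print('red tops', at_z(T,tp([(424,173)])[0],.147),at_z(T,tp([(448,174)])[0],.147), at_z(S,sd([(330,127)])[0],.147))
E
python3 fit.py | tail -3
python3 - <<'E'
import cv2,numpy as np
a=cv2.imread('pics/top0.png')[135:210,185:310];b=cv2.imread('pics/side0.png')[150:250,170:290]
r=lambda i:cv2.resize(i,(540,int(i.shape[0]*540/i.shape[1])),interpolation=cv2.INTER_CUBIC)
a=r(a)[:324]; b=cv2.resize(b,(260,324-0),interpolation=cv2.INTER_CUBIC)
cv2.imwrite('pics/crop1.png',np.hstack([a,b]))
E
```

```text
base [0.56231437 0.09581109 0.091     ] [0.56178809 0.09891327 0.091     ]
tip [0.57944661 0.09285729 0.134     ] [0.5785925  0.09986762 0.134     ]
red tops [ 0.55284585 -0.0401258   0.147     ] [ 0.55131266 -0.0670844   0.147     ] [ 0.54825654 -0.05922273  0.147     ]
```

View pics/crop1.png

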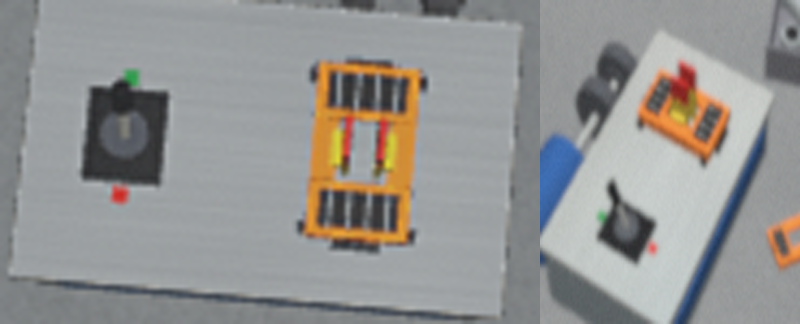

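>>> drive_tool(angular=[[0, 0, -0.1234], [0, 0, -0.1234], [0, 0, -0.1234], [0, 0, -0.1234], [0, 0, -0.1234], [0, 0, -0.1234], [0, 0, -0.1234], [0, 0, -0.1234], [0, 0, -0.1234], [0, 0, -0.1234], [0, 0, 0], [0, 0, 0], [0, 0, 0], [0, 0, 0], [0, 0, 0], [0, 0, 0], [0, 0, 0], [0, 0, 0]], delta_pos=[[0, 0, 0], [0, 0, 0], [0, 0, 0], [0, 0, 0], [0, 0, 0], [0, 0, 0], [0, 0, 0], [0, 0, 0], [0, 0, 0], [0, 0, 0], [3.1, 2.2, 0], [3.1, 2.2, 0], [3.1, 2.2, 0], [3.1, 2.2, 0], [3.1, 2.2, 0], [3.1, 2.2, 0], [3.1, 2.2, 0], [3.1, 2.2, 0]], gripper=[8.7, 8.7, 8.7, 8.7, 8.7, 8.7, 8.7, 8.7, 8.7, 8.7, 8.7, 8.7, 8.7, 8.7, 8.7, 8.7, 8.7, 8.7])

```text
time_s: 3.0
tool_pos: [0.3576, -0.3976, 0.2368]
tool_rot: [180.0, 0.0, 84.9]
force: [0.3, -0.4, -0.2]
grip_width: 0.0867
grasp_force: 0.0
```

The crop confirms that the clipped cassette is the middle-sized one, with the tabs in its window, and that the lever leans to +x. I'll straddle the lever with open fingers centred on its pivot and close partway. That way each finger stops it from being thrown over.

>>> drive_tool(angular=[[0, 0, 0], [0, 0, 0], [0, 0, 0], [0, 0, 0], [0, 0, 0], [0, 0, 0], [0, 0, 0], [0, 0, 0], [0, 0, 0], [0, 0, 0], [0, 0, 0], [0, 0, 0], [0, 0, 0], [0, 0, 0], [0, 0, 0], [0, 0, 0], [0, 0, 0]], delta_pos=[[4.26, 1.32, 0], [4.26, 1.32, 0], [4.26, 1.32, 0], [4.26, 1.32, 0], [4.26, 1.32, 0], [4.26, 1.32, 0], [4.26, 1.32, 0], [4.26, 1.32, 0], [4.26, 1.32, 0], [4.26, 1.32, 0], [4.26, 1.32, 0], [4.26, 1.32, 0], [0, 0, 0], [0, 0, 2.6], [0, 0, 2.6], [0, 0, 2.6], [0, 0, 2.6]], gripper=[8.7, 8.7, 8.7, 8.7, 8.7, 8.7, 8.7, 8.7, 8.7, 8.7, 8.7, 8.7, 8.7, 8.7, 8.7, 8.7, 8.7])

```text
time_s: 4.7
tool_pos: [0.5599, 0.0953, 0.1316]
tool_rot: [180.0, 0.0, 84.9]
force: [0.5, -0.2, -0.3]
grip_width: 0.0873
grasp_force: 0.0
```

>>> drive_tool(angular=[[0, 0, 0], [0, 0, 0], [0, 0, 0], [0, 0, 0], [0, 0, 0], [0, 0, 0], [0, 0, 0], [0, 0, 0], [0, 0, 0], [0, 0, 0]], delta_pos=[[0, 0, 0], [0, 0, 0], [0, 0, 0], [0, 0, 0], [0, 0, 0], [0, 0, 0], [0, 0, 0], [0, 0, 0], [0, 0, 0], [0, 0, 0]], gripper=[6.5, 5.0, 4.0, 3.4, 3.0, 2.6, 2.2, 2.2, 2.2, 2.2], squeeze=20)

```text
time_s: 5.7
tool_pos: [0.5597, 0.0963, 0.1324]
tool_rot: [-180.0, 0.0, 84.9]
force: [2.3, -0.1, 0.9]
grip_width: 0.0237
grasp_force: 0.7
```

Run:
```python
from h import *
S=cam('side','s1.png');T=cam('top','t1.png'); s=telemetry.get_obs(); print(s['tool_pos'],s['tool_rot'],s['force'],s['grip_width'])
im=cv2.imread('pics/s1.png')[140:270,150:300]
im2=cv2.imread('pics/t1.png')[120:220,180:310]
cv2.imwrite('pics/c2.png',np.hstack([cv2.resize(im,(400,347),interpolation=2),cv2.resize(im2,(400,347),interpolation=2)]))
```

```text
[0.56004726 0.09627129 0.1324358 ] [1.79977347e+02 7.00052758e-03 8.49115713e+01] [ 1.93584317 -0.48993736 -0.09879711] 0.0226163584303422
```

View pics/c2.png

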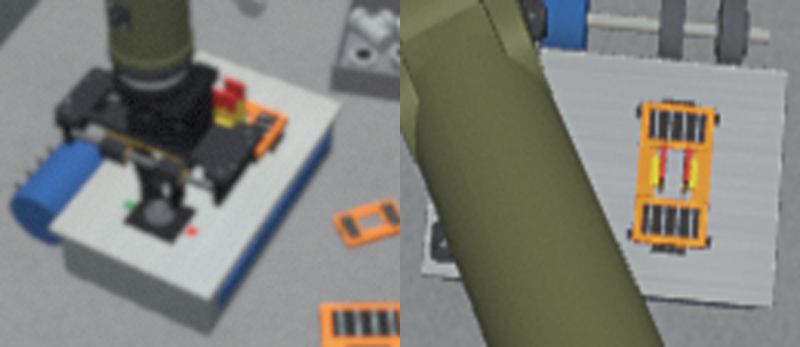

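>>> drive_tool(angular=[[0, 0, 0], [0, 0, 0], [0, 0, 0], [0, 0, 0], [0, 0, 0], [0, 0, 0], [0, 0, -0.1309], [0, 0, -0.1309], [0, 0, -0.1309], [0, 0, -0.1309], [0, 0, -0.1309], [0, 0, -0.1309], [0, 0, -0.1309], [0, 0, -0.1309], [0, 0, -0.1309], [0, 0, -0.1309], [0, 0, -0.1309], [0, 0, -0.1309]], delta_pos=[[0, 0, 0], [0, 0, 0], [0, 0, 0], [0, 0, -3.6], [0, 0, -3.6], [0, 0, -3.6], [0, 0, 0], [0, 0, 0], [0, 0, 0], [0, 0, 0], [0, 0, 0], [0, 0, 0], [0, 0, 0], [0, 0, 0], [0, 0, 0], [0, 0, 0], [0, 0, 0], [0, 0, 0]], gripper=[4, 6, 8.7, 8.7, 8.7, 8.7, 8.7, 8.7, 8.7, 8.7, 8.7, 8.7, 8.7, 8.7, 8.7, 8.7, 8.7, 8.7])

```text
time_s: 7.6
tool_pos: [0.5596, 0.0963, 0.2404]
tool_rot: [-180.0, -0.0, 175.2]
force: [0.6, 0.4, -0.8]
grip_width: 0.0873
grasp_force: 0.0
```

Run:
```python
from h import *
S=cam('side','s2.png'); s=telemetry.get_obs(); print(s['tool_pos'],s['tool_rot'],s['qpos'],s['grip_width'])
im=cv2.imread('pics/s2.png')[150:250,165:285]
cv2.imwrite('pics/c3.png',cv2.resize(im,(720,600),interpolation=2))
```

```text
[0.55968121 0.09628875 0.24025564] [-1.79995608e+02 -4.66735556e-02  1.75490599e+02] [ 43.13055647  19.5815082  -67.36920032  93.07682238  18.3065136
  79.71059506  59.09354041] 0.08724420392381123
```

View pics/c3.png

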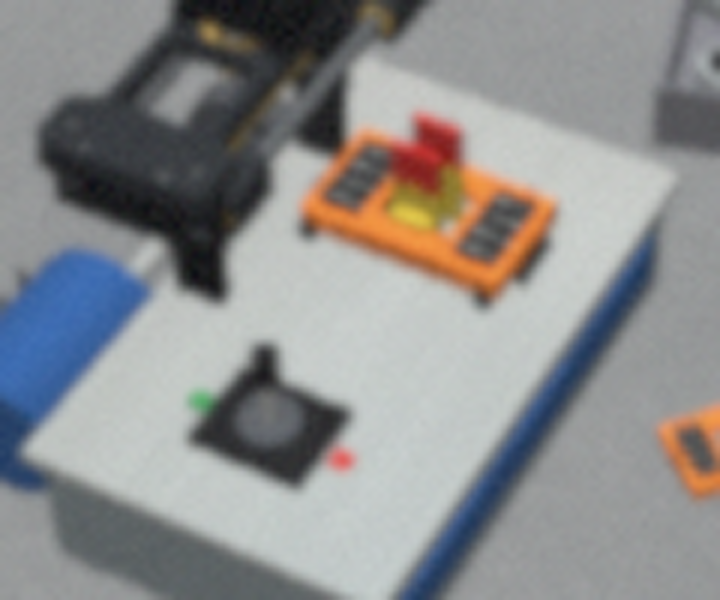

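Side view: the lever now stands straight above the middle of its base plate (tip at about (209,208)), so the switch is off. The tabs and cassette are unchanged at (233,180). Next I'll go above the clip.

>>> drive_tool(angular=[[0, 0, 0], [0, 0, 0], [0, 0, 0], [0, 0, 0], [0, 0, 0], [0, 0, 0]], delta_pos=[[0, -3.72, 0], [0, -3.72, 0], [0, -3.72, 0], [0, -3.72, 0], [0, 0, 0], [0, 0, 0]], gripper=[8.7, 8.7, 8.7, 8.7, 8.7, 8.7])

```text
time_s: 8.25
tool_pos: [0.5465, -0.0529, 0.2404]
tool_rot: [180.0, -0.0, 174.6]
force: [-0.7, 0.8, -0.5]
grip_width: 0.0869
grasp_force: 0.0
```

Run:
```python
from h import *
S=cam('side','s3.png'); s=telemetry.get_obs(); print(s['tool_pos'],s['tool_rot'],s['qpos'])
for a in(.45,0,-.45): print(a,proj(S,[.561+.048*np.sin(a),.0965-.004*np.sin(a),.093+.048*np.cos(a)]))
```

```text
[ 0.54659292 -0.05118571  0.24052386] [ 1.79960792e+02 -1.31474041e-02  1.74833548e+02] [ 60.67409395  15.77464719 -67.33881106  95.61655241  14.78819784
  78.55854564  75.96232697]
0.45 [203.02900763 206.35540246]
0 [209.65905152 207.87994618]
-0.45 [216.55726236 211.80556526]
```

>>> drive_tool(angular=[[0, 0, 0], [0, 0, 0], [0, 0, 0], [0, 0, 0], [0, 0, 0], [0, 0, 0], [0, 0, 0], [0, 0, 0], [0, 0, 0], [0, 0, 0], [0, 0, 0], [0, 0, 0]], delta_pos=[[0, 0, 2.55], [0, 0, 2.55], [0, 0, 2.55], [0, 0, 2.55], [0, 0, 0], [0, 0, 0], [0, 0, 0], [0, 0, 0], [0, 0, 0], [0, 0, 0], [0, 0, 0], [0, 0, 0]], gripper=[8.7, 8.7, 8.7, 8.7, 6.0, 4.0, 3.4, 3.0, 2.8, 2.5, 2.4, 2.4], squeeze=8)

```text
time_s: 9.5
tool_pos: [0.5467, -0.052, 0.1386]
tool_rot: [-180.0, 0.0, 174.9]
force: [-0.1, 0.1, 0.2]
grip_width: 0.031
grasp_force: 0.0
```

Run:
```python
from h import *
s=telemetry.get_obs(); print(s['tool_pos'],s['tool_rot'],s['force'],s['grip_width'],s['grasp_force'],s['qpos'],s['wrist_torque'])
```

```text
[ 0.54674273 -0.05201056  0.1386249 ] [-1.79990239e+02  5.55325538e-03  1.74889269e+02] [-0.0652411   0.13860543  0.24109524] 0.031027713159022988 0.0 [ 56.64938938  21.47709496 -63.76916218 102.96316425  20.68149722
  68.50102296  71.5642225 ] [ 0.07563204 -0.1490445   0.01549463]
```

Still closing; wait a few rows more.

>>> drive_tool(angular=[[0, 0, 0], [0, 0, 0], [0, 0, 0], [0, 0, 0]], delta_pos=[[0, 0, 0], [0, 0, 0], [0, 0, 0], [0, 0, 0]], gripper=[2.4, 2.4, 2.4, 2.4])

```text
time_s: 9.9
tool_pos: [0.5467, -0.0519, 0.1386]
tool_rot: [-180.0, -0.0, 174.9]
force: [-1.4, 0.1, -0.2]
grip_width: 0.0256
grasp_force: 8.0
```

>>> drive_tool(angular=[[0, 0, 0], [0, 0, 0], [0, 0, 0], [0, 0, 0], [0, 0, 0], [0, 0, 0]], delta_pos=[[0, 0, 0], [0, 0, 0], [0, 0, 0], [0, 0, 0], [0, 0, 0], [0, 0, 0]], gripper=[2.3, 2.1, 1.9, 1.7, 1.6, 1.6], squeeze=25)

```text
time_s: 10.5
tool_pos: [0.5467, -0.0519, 0.1386]
tool_rot: [-180.0, -0.0, 174.9]
force: [-1.6, -0.2, 3.2]
grip_width: 0.0169
grasp_force: 20.7
```

```bash
cat > c.py <<'E'
import sys
from h import *
S=cam('side',sys.argv[1]); s=telemetry.get_obs(); print(s['tool_pos'],s['tool_rot'],s['force'],s['grip_width'],s['grasp_force'],s['qpos'][[2,6]],s['time_s'])
im=cv2.imread('pics/'+sys.argv[1])[150:250,165:285]
cv2.imwrite('pics/z'+sys.argv[1],cv2.resize(im,(600,500),interpolation=2))
for d in models.cut_out(S,'cassette'): print(d['centre'],d['p'],d['pixels'].sum())
E
python3 c.py s4.png
```

```text
[ 0.54672062 -0.05193634  0.13865093] [-1.79990214e+02 -3.81845940e-03  1.74898364e+02] [-1.5587266  -0.00888598  3.83303609] 0.016411072134746203 20.86325615644455 [-63.77028818  71.56532901] 10.55
[289.4, 290.1] 0.96 1690
[240.6, 183.7] 0.83 415
[286.0, 225.4] 0.62 284
```

View pics/zs4.png

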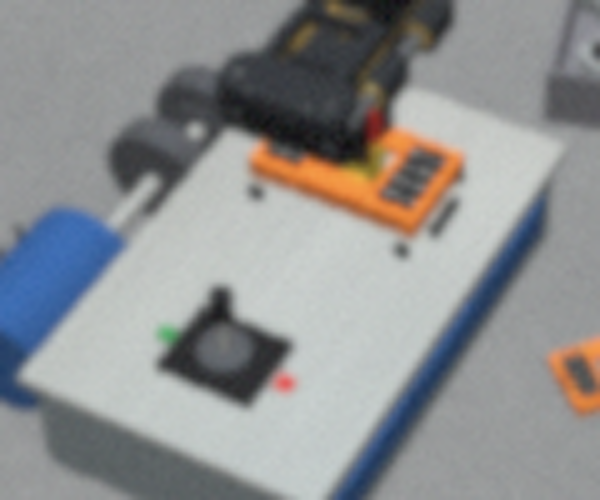

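The cassette has popped up: its edge at about (240,184) now floats above the corner guides. The lever is still upright. I'll release the tabs, straddle the cassette and grip it.

>>> drive_tool(angular=[[0, 0, 0], [0, 0, 0], [0, 0, 0], [0, 0, 0], [0, 0, 0], [0, 0, 0], [0, 0, 0], [0, 0, 0], [0, 0, 0], [0, 0, 0]], delta_pos=[[0, 0, 0], [0, 0, 0], [0, 0, 0], [0, 0, 0], [0, 0, 0], [0, 0, 0], [0, 0, 0], [0, 0, 0], [0, 0, 0], [0, 0, 0]], gripper=[2.2, 3.0, 5.0, 8.7, 8.7, 8.7, 8.7, 8.7, 8.7, 8.7])

```text
time_s: 11.6
tool_pos: [0.5467, -0.0519, 0.1385]
tool_rot: [-180.0, 0.0, 174.9]
force: [-0.6, 0.3, 0.2]
grip_width: 0.0834
grasp_force: 0.0
```

```bash
python3 c.py s5.png
```

```text
[ 0.54673429 -0.05190588  0.13853187] [-1.79993754e+02  2.04713594e-03  1.74903308e+02] [-0.30591336  0.21930608 -0.39022093] 0.08499414870789032 0.0 [-63.76649071  71.5655545 ] 11.65
[241.7, 181.2] 0.94 347
[288.3, 289.2] 0.56 1725
[286.7, 223.7] 0.51 299
```

>>> drive_tool(angular=[[0, 0, 0], [0, 0, 0], [0, 0, 0], [0, 0, 0], [0, 0, 0]], delta_pos=[[0, 0, 0], [0, 0, 0.6], [0, 0, 0.6], [0, 0, 0.6], [0, 0, 0.5]], gripper=[8.7, 8.7, 8.7, 8.7, 8.7])

```text
time_s: 12.2
tool_pos: [0.5464, -0.0519, 0.1146]
tool_rot: [180.0, -0.0, 174.9]
force: [-1.5, -0.4, 0.8]
grip_width: 0.087
grasp_force: 0.0
```

```bash
python3 c.py s6.png
```

```text
[ 0.54591525 -0.05192228  0.11398429] [ 1.79986628e+02 -1.07808043e-01  1.74902422e+02] [-0.39391814 -0.1399433  -0.09014415] 0.08691543639408542 0.0 [-62.56251609  70.33193231] 12.25
[290.3, 289.8] 0.9 1753
[288.6, 226.4] 0.76 272
[244.3, 185.6] 0.68 289
```

View pics/zs6.png

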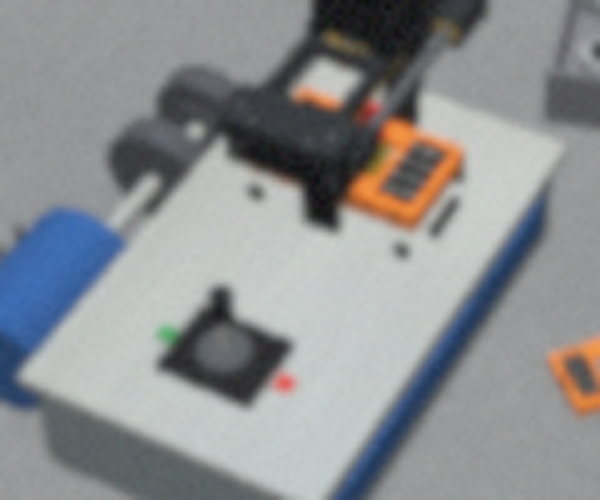

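The cassette is still up and the near finger stands beside its long side at (229,190). Close on it.

>>> drive_tool(angular=[[0, 0, 0], [0, 0, 0], [0, 0, 0], [0, 0, 0], [0, 0, 0], [0, 0, 0], [0, 0, 0], [0, 0, 0]], delta_pos=[[0, 0, 0], [0, 0, 0], [0, 0, 0], [0, 0, 0], [0, 0, 0], [0, 0, 0], [0, 0, 0], [0, 0, 0]], gripper=[8.0, 7.4, 7.0, 6.6, 6.2, 6.0, 6.0, 6.0], squeeze=20)

```text
time_s: 13.1
tool_pos: [0.5468, -0.052, 0.1156]
tool_rot: [-180.0, 0.0, 174.9]
force: [-0.3, 0.2, 1.0]
grip_width: 0.0641
grasp_force: 20.0
```

>>> drive_tool(angular=[[0, 0, 0], [0, 0, 0], [0, 0, 0], [0, 0, 0], [0, 0, 0], [0, 0, 0], [0, 0, 0], [0, 0, 0]], delta_pos=[[0, 0, -0.5], [0, 0, -1], [0, 0, -1.5], [0, 0, -2], [0, 0, -2], [0, 0, -2], [0, 0, -2], [0, 0, -1]], gripper=[6, 6, 6, 6, 6, 6, 6, 6])

```text
time_s: 13.9
tool_pos: [0.5477, -0.0515, 0.2384]
tool_rot: [-180.0, 0.2, 174.9]
force: [0.6, -0.0, -2.0]
grip_width: 0.064
grasp_force: 20.0
```

```bash
python3 c.py s7.png
python3 - <<'E'
import cv2
im=cv2.imread('pics/s7.png')[110:260,150:310]
cv2.imwrite('pics/zs7.png',cv2.resize(im,(640,600),interpolation=2))
E
```

```text
[ 0.54819945 -0.0516005   0.23906376] [-179.94547702    0.26020531  174.90976385] [-0.19171951 -0.36463496 -0.391283  ] 0.0639428147797999 19.98145490884781 [-67.38655995  75.89715495] 13.95
[242.4, 151.6] 0.92 374
[284.2, 228.8] 0.78 277
[290.5, 288.4] 0.72 1595
[209.2, 211.6] 0.44 12
```

View pics/zs7.png

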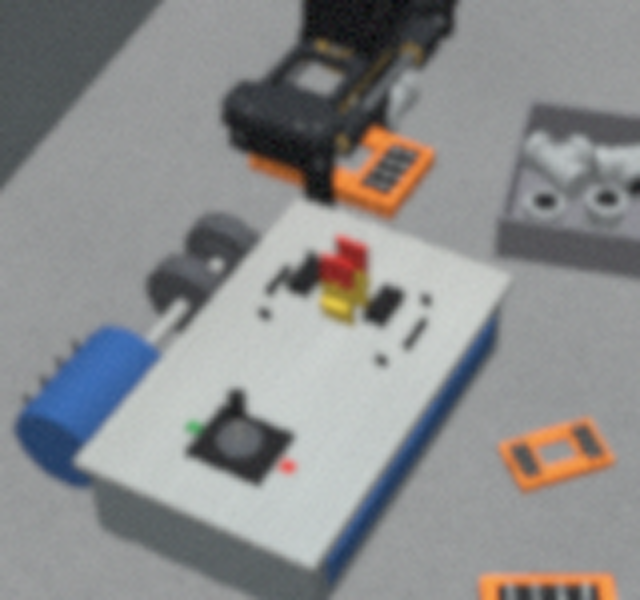

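The cassette is off over the tabs and held at about (242,152). The lever is still upright at (209,208). Carry it to above the blue tray.

>>> drive_tool(angular=[[0, 0, 0], [0, 0, 0], [0, 0, 0], [0, 0, 0], [0, 0, 0], [0, 0, 0], [0, 0, 0], [0, 0, 0], [0, 0, 0], [0, 0, 0], [0, 0, 0], [0, 0, 0], [0, 0, 0], [0, 0, 0]], delta_pos=[[1.23, 3.22, 0], [1.23, 3.22, 0], [1.23, 3.22, 0], [1.23, 3.22, 0], [1.23, 3.22, 0], [1.23, 3.22, 0], [1.23, 3.22, 0], [1.23, 3.22, 0], [1.23, 3.22, 0], [1.23, 3.22, 0], [1.23, 3.22, 0], [1.23, 3.22, 0], [0, 0, 0], [0, 0, 0]], gripper=[6, 6, 6, 6, 6, 6, 6, 6, 6, 6, 6, 6, 6, 6])

```text
time_s: 15.4
tool_pos: [0.4328, 0.3468, 0.2347]
tool_rot: [-180.0, -0.1, 175.1]
force: [0.2, -0.3, -1.8]
grip_width: 0.0637
grasp_force: 20.0
```

>>> drive_tool(angular=[[0, 0, 0], [0, 0, 0], [0, 0, 0], [0, 0, 0], [0, 0, 0], [0, 0, 0]], delta_pos=[[0, 0, 2], [0, 0, 2.5], [0, 0, 2.5], [0, 0, 2.5], [0, 0, 2], [0, 0, 0]], gripper=[6, 6, 6, 6, 6, 6])

```text
time_s: 16.0
tool_pos: [0.4336, 0.3424, 0.1173]
tool_rot: [-179.7, -0.2, 174.7]
force: [-0.4, -0.1, -0.3]
grip_width: 0.0638
grasp_force: 20.0
```

Run:
```python
from h import *
S=cam('side','s8.png'); s=telemetry.get_obs(); print(s['tool_pos'],s['tool_rot'],s['force'],s['grip_width'],s['qpos'])
im=cv2.imread('pics/s8.png')[200:384,110:330]
cv2.imwrite('pics/zs8.png',cv2.resize(im,(660,552),interpolation=2))
print([proj(S,[x,y,.045]) for x,y in((.54,.267),(.54,.427),(.33,.267))])
```

```text
[0.43421802 0.34374078 0.11921041] [-1.79854562e+02 -1.25135567e-01  1.74771102e+02] [-0.0175914  -0.06266454 -0.26164628] 0.06371257518508484 [ 13.36651143  25.43112643 -65.88956865 103.26376352  24.98931311
  67.97796125  24.50459761]
[array([190.00327301, 281.10500309]), array([157.86357001, 336.25443424]), array([266.77645518, 309.83793209])]
```

View pics/zs8.png

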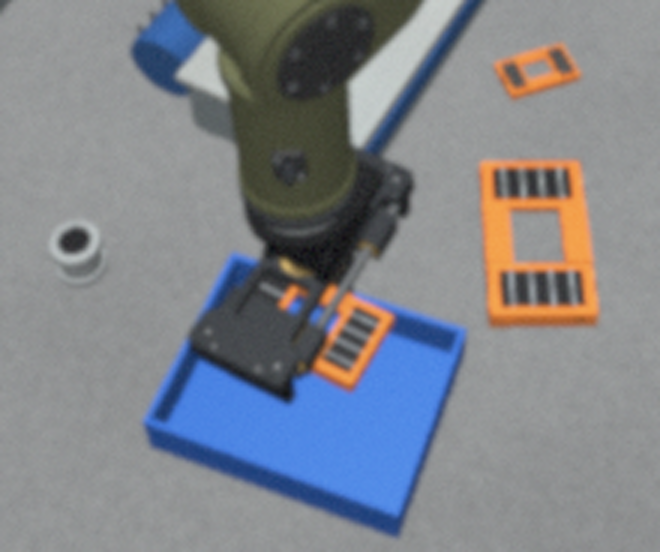

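The cassette is held level over the tray, around (213,303). Lower it, slowly at the end.

>>> drive_tool(angular=[[0, 0, 0], [0, 0, 0], [0, 0, 0], [0, 0, 0], [0, 0, 0], [0, 0, 0], [0, 0, 0], [0, 0, 0], [0, 0, 0]], delta_pos=[[0, 0, 1.5], [0, 0, 1.5], [0, 0, 1.5], [0, 0, 1.5], [0, 0, 1.2], [0, 0, 0.8], [0, 0, 0.6], [0, 0, 0.4], [0, 0, 0]], gripper=[6, 6, 6, 6, 6, 6, 6, 6, 6])

```text
time_s: 16.95
tool_pos: [0.4339, 0.3461, 0.0302]
tool_rot: [-180.0, -0.0, 174.9]
force: [0.7, 0.7, -0.4]
grip_width: 0.0636
grasp_force: 20.0
```

>>> drive_tool(angular=[[0, 0, 0], [0, 0, 0], [0, 0, 0], [0, 0, 0]], delta_pos=[[0, 0, 0.3], [0, 0, 0.3], [0, 0, 0.1], [0, 0, 0]], gripper=[6, 6, 6, 6])

```text
time_s: 17.35
tool_pos: [0.434, 0.346, 0.0234]
tool_rot: [-180.0, -0.0, 174.9]
force: [-0.3, 0.5, -0.5]
grip_width: 0.0638
grasp_force: 20.0
```

>>> drive_tool(angular=[[0, 0, 0], [0, 0, 0], [0, 0, 0], [0, 0, 0]], delta_pos=[[0, 0, 0.2], [0, 0, 0.1], [0, 0, 0.1], [0, 0, 0]], gripper=[6, 6, 6, 6])

```text
time_s: 17.75
tool_pos: [0.4341, 0.3461, 0.0195]
tool_rot: [-180.0, 0.0, 174.9]
force: [0.1, -0.6, -0.9]
grip_width: 0.0638
grasp_force: 20.1
```

>>> drive_tool(angular=[[0, 0, 0], [0, 0, 0], [0, 0, 0], [0, 0, 0], [0, 0, 0], [0, 0, 0], [0, 0, 0], [0, 0, 0], [0, 0, 0], [0, 0, 0], [0, 0, 0], [0, 0, 0]], delta_pos=[[0, 0, 0], [0, 0, 0], [0, 0, 0], [0, 0, 0], [0, 0, 0], [0, 0, -1], [0, 0, -2], [0, 0, -4], [0, 0, -4], [0, 0, -4], [0, 0, -4], [0, 0, -2]], gripper=[6.5, 6.8, 7.2, 7.6, 8, 8, 8, 8, 8, 8, 8, 8])

```text
time_s: 18.95
tool_pos: [0.4345, 0.3476, 0.2338]
tool_rot: [179.8, 0.2, 174.9]
force: [0.4, -0.9, 0.1]
grip_width: 0.0801
grasp_force: 0.0
```

Run:
```python
from h import *
S=cam('side','s9.png');T=cam('top','t9.png'); s=telemetry.get_obs(); print(s['tool_pos'],s['force'],s['grip_width'],s['time_s'])
a=cv2.imread('pics/s9.png')[150:384,110:310]
b=cv2.imread('pics/t9.png')[90:290,80:300]
cv2.imwrite('pics/z9.png',np.hstack([cv2.resize(a,(400,468),interpolation=2),cv2.resize(b,(400,468),interpolation=2)]))
```

```text
[0.43504135 0.34783215 0.23339058] [-0.02304191  0.40185851 -0.05179074] 0.07998211004760838 19.05
```

View pics/z9.png

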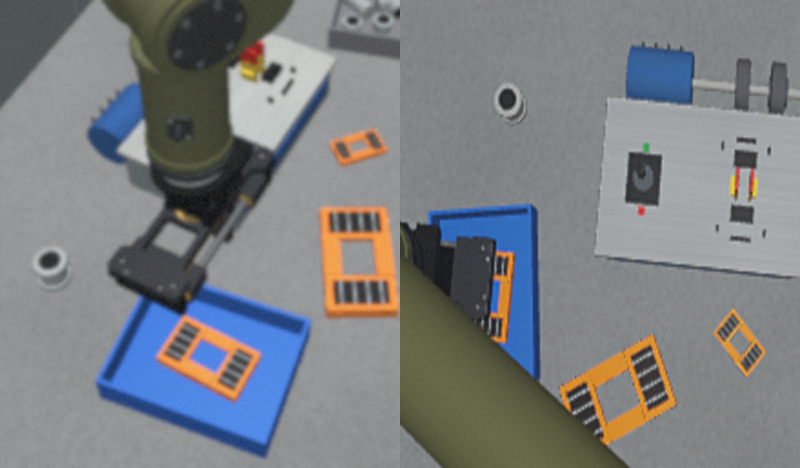

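The side view shows the cassette flat and right side up in the middle of the blue tray, at about (215,329). In the top view the lever stands upright at (213,163). The gripper is clear of everything.

```bash
python3 -c "
from cell import env
print(env.sign_off())"
```

```text
the job is handed in; nothing more can be done
None
```

I handed the job in at about 19 s: the switch stands off, and the cassette was released by a pinch capped at 25 N and lies flat, right way up, in the middle of the blue tray; the grey tray, tee and coupling were never touched, and sign-off returned no verdict.

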